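# Press a tap bush home with bench locking pliers, then release them

## Task

Use the bench-mounted locking pliers to press the brass bush into the tap body: squeeze the upper handle down past its snap and keep pressing it onto its rubber stop with a firm hand (about 15 N) for half a second. Then, with the handle locked down and left alone, pull the release lever back towards you until the handle springs open, and let go of everything. Never push the handle or the lever with more than 25 N, and leave the parts lying around where they are.

Things in the scene. Friction and masses are not known exactly. Their poses are not given: they have to be found in the camera images.
- pliers: Locking pliers on a plywood board 320 x 90 mm (x -170 to +150 mm), bolted down; place and yaw vary. Origin on the table. x axis: from the handles to the jaws, roughly away from the robot; z up. Fixed lower handle: 20 mm wide, top at z 42 mm. Two cheeks, 39 mm over both, x 12 to 82 mm, top z 95 mm. At x 115 mm a chrome tap body stands under the moving upper jaw.
- handle_hinge (a point): The upper handle's hinge, a level axis along the pliers' y (at x 30, z 75 mm of the pliers). The handle is a straight bar, 22 mm wide, 12 mm thick, black grip, reaching 135 mm from here towards the robot, sloping up when open.
- handle_grip (a point): Where to press: middle of the handle's top face, 105 mm from the hinge along the bar, 30 mm from its free end, 6 mm above its centre line. Handle open: at x -62, z 126 mm of the pliers; bar level (joint 0.45): at x -75, z 81 mm. Its z axis is normal to the bar's top, so it leans as the bar does.
- handle (a joint): Angle of the upper handle, rad: 0 open (0.45 above level), grows as it is pressed down. A spring resists with up to about 12 N at the grip point; it goes over center at 0.42, then snaps down by itself onto a rubber stop and stays locked. The stop's screw setting is not reported: it catches the handle anywhere from 0.46 to 0.57 rad, and is hard: 1 mm takes about 20 N at the grip point.
- lever_hinge (a point): Hinge of the release lever, an axis along the pliers' y (at x -140, z 60 mm of the pliers), behind the free end of the handle, on the robot's side. Locked, the handle's free end is 35 mm ahead of it (+x) with its top no higher than 83 mm above the table; the space over it, in front of the lever, is clear.
- lever_tip (a point): Top end of the release lever, a flat upright arm 24 mm wide (y) and 8 mm thick (x; 11 mm over the black grip on its top 28 mm). At rest it stands upright and this point is 85 mm above its hinge, 145 mm above the table. From 25 mm above the hinge upwards it is free all round.
- lever (a joint): Angle of the release lever, rad: 0 upright at rest (light return spring), grows as its top is pulled back, away from the jaws (pliers' -x), to an end stop at 0.95. Its nose lifts the handle's free end; depending on the stop's setting the handle is freed at about 0.5 to 0.65 rad and springs open. Takes up to about 10 N 50 mm above its hinge. Returns by itself when let go.
- bush_top (a point): Centre of the top of the brass bush's flange (26 mm across, 4 mm thick) at x = 115 mm of the pliers; z 78.5 mm when fully proud, about 73 mm once pressed home.
- bush (a joint): How far the bush is pressed in, m: 0 to 0.0015 at the start, about 0.0055 pressed home by the closed pliers (limit 0.008). It stays where it is pushed.
- waste_plug: Chrome basin waste plug, 60 mm across, 27 mm high, loose beside the pliers. Origin at the centre of its underside. Leave it alone.
- backnut: Brass back nut, a ring of 52 mm across and 12 mm high, loose beside the pliers. Origin at the centre of its underside. Leave it alone.
- carton: Small cardboard carton 60 x 80 x 50 mm, loose beside the pliers. Origin at the centre of its underside. Leave it alone.

How it is judged:
By the outcome, as a careful person would: the job done as asked, in the order asked, and still so for the second after the job is handed in, with the robot touching nothing.
It also fails if it takes over 56 s, if anything falls off the work surface, if the arm or the gripper's body presses on something with over 40 N, if the wrist force passes 120 N, or if a joint passes its speed limit or range.

## Robot

A 6-joint arm with a two-finger parallel gripper is mounted at the origin on the work surface. World frame = base frame: x ahead of the robot, y to its left, z up, the work surface at z = 0. Lengths are in mm, angles in rad, forces in N, time in s.
With the tool pointing down it reaches from about 350 to 975 mm from the base axis. Payload 7.1 kg.
Tool frame: the origin (TCP) lies midway between the tips of the shut fingers; the grasp point (between the pads) lies ctrl.grip_point_offset behind it (ctrl.grip_point_offset is the distance from the TCP to the grasp point, in mm); z points along the fingers, y is the line along which they close (so a half turn about z gives the same grasp; the last joint's range is limited). The gripper opens to 88 mm and grips with 3 to 60 N. Pads are 20 mm wide; open, the fingers measure 115 mm over their backs; the gripper's body (75 mm by 178 mm) begins 61 mm behind the grasp point.
Start: joints at [-1.142, 0.423, 1.63, -0, 1.089, -0.019], TCP at [270.629, -563.351, 222.675] pointing down, gripper open.
Joint ranges: [-3, 3], [-0.9, 2.11], [0.09, 2.58], [-1.31, 4.45], [0.11, 2.69], [-2.54, 2.54]. Speed limits (rad/s): [2.39, 2.39, 3.01, 3.14, 3.14, 3.14].

## Interface

Orientations are given as a rotation vector (axis times angle).
In Python, from workcell import ctrl, get_image, close_job, finder gives the robot as it stands.
- The arm moves only by the tool servo_tool, never from a script. Its argument "deltas" is a list of rows, each a list of 2 entries, a list of its own where there are three numbers: the shift along the tool's x, y, z in mm, then the turn, a rotation vector about the tool's x, y, z in rad. A call has 1 to 5 rows; each row is the pose to reach, as a shift and turn from the pose commanded when the call began, along the tool's axes at that moment; what a row does not reach only later rows make up. A row lasts 1/12 s, in which the tool goes at most 41.7 mm and 7.16 degrees, less where a joint would pass 70% of its speed; a pose out of reach is approached as far as the arm can. A call with a gripper value outside its range is refused whole. "grip" is the closure, from -1 (fully open) to 1 (shut), so that 0 is half open, set as the call begins (left out, the last holds). The fingers move at their own pace and stop on an object; the grip force is fixed at half the most. Time passes only in rows, so rows that repeat a pose let the fingers close. It gives the time, the measured TCP pose, the force, the opening and the grip force at its end, in the units of the state.
- ctrl.get_obs(): the state, without advancing time (a new reading comes with each control period).
- get_image(name): name is "side" or "top"; returns a dict with "frame" (400x640x3 uint8, blue, green, red), "depth" (400x640 float32, mm along the optical axis (not along the pixel's ray), 0 where there is no reading), "K" (3x3 intrinsics, pixels), "dist" ([k1, k2, p1, p2, k3] as OpenCV has them; the pictures are not rectified), "pose" (4x4, takes a point from camera to world coordinates). Camera axes: x right, y down, z forward; pixel columns grow to the right and rows downward; lengths in mm; the calibration is good to about 2 mm. A picture is of the moment at which its call begins.
- close_job(): hands the job in; it is judged then, once.
Trained networks look in a picture, given as the dict that the camera call returned (one of the last four; its "shot" number tells which), for a name from the list of things; names that differ only in an ending like _2 or _b are one class to them, and where a whole thing is asked for, a point or a joint stands for the part that bears it (a point fixed in the world has none). Each returns a list of dicts, best first, with "score" (0 to 1); they miss things now and then, are a little off and sometimes report something else, mostly with a low value. They report only what shows in the picture. A call takes as long as a camera call.
- finder.search_frame(query, picture): "rect" ([centre column, centre row, width, height] as shares, 0 to 1, of the picture: columns of its width, rows of its height, round what is visible of it).
- finder.silhouettes(query, picture): "mask" (400x640 bool, what is visible of it) and "rect" ([centre column, centre row, width, height] as shares, 0 to 1, of the picture: columns of its width, rows of its height, round what is visible of it).
The state is a dict: "t": time; "qpos": joint angles; "qvel": joint speeds; "joint_torque": joint torques, N m; "ee_pos": TCP position; "orientation": TCP orientation; "ft_force": force on the tool from outside, world axes, zero at the start; "moment": the same for the moment, N m; "width": finger opening in mm; "grasp_force": force on a finger pad.
Only numpy, scipy, OpenCV 4.12 (cv2) and the standard library are available. Lean on these libraries where they do the work, as an engineer would, in place of code of your own. Each camera call takes 0.05 s, during which the arm holds its last target. There are 200 camera calls.

## Working session

There is one attempt and no reset: what is moved stays moved. The work goes in short steps, Python scripts to look and compute and a tool call to move; the robot and the scene stay as the last step left them, time stands still between calls to the robot, and variables do not carry over. Pictures are saved under pics/ and viewed, at most 10 in all, crops included, and the job is handed in when it is done.

Besides the shell and the picture viewer there is one more tool, called after "Emit:" by a JSON object that holds its "fn" and its "kwargs", one argument or row to a line. servo_tool: Moves the arm, as the interface text tells. Its arguments: {"type":"object","properties":{"deltas":{"type":"array","items":{"type":"array"}},"grip":{"type":"number"}},"required":["deltas"]}

```bash
mkdir -p pics
cat > h.py <<'E'
import numpy as np, cv2
from scipy.spatial.transform import Rotation as R
from workcell import ctrl, get_image, close_job, finder
def world(im,m):
    """world points of mask pixels with depth"""
    v,u=np.nonzero(m); d=im["depth"][v,u]; k=d>0; v,u,d=v[k],u[k],d[k]
    p=cv2.undistortPoints(np.c_[u,v].astype(np.float32).reshape(-1,1,2),np.array(im["K"]),np.array(im["dist"])).reshape(-1,2)
    c=np.c_[p*d[:,None],d]; T=np.array(im["pose"]); return c@T[:3,:3].T+T[:3,3]
E
python3 - <<'E'
from h import *
o=ctrl.get_obs(); print({k:np.round(v,3) for k,v in o.items()}, ctrl.grip_point_offset)
a=get_image("top"); b=get_image("side")
cv2.imwrite("pics/t.png",a["frame"]); cv2.imwrite("pics/s.png",b["frame"])
for n,im in (("top",a),("side",b)):
  for q in ("pliers","handle_grip","handle_hinge","lever_tip","lever","bush_top","carton","backnut","waste_plug"):
    r=finder.silhouettes(q,im)
    for x in r[:2]:
      w=world(im,x["mask"]); 
      print(n,q,round(x["score"],2),np.round(np.array(x["rect"])*[640,400,640,400]), len(w), np.round(np.median(w,0)) if len(w) else "", np.round(np.percentile(w,[2,98],axis=0)).tolist() if len(w) else "")
E
```

```text
{'t': np.float64(0.0), 'qpos': array([-1.142,  0.424,  1.631,  0.   ,  1.089, -0.019]), 'qvel': array([ 0.   , -0.001,  0.001, -0.001, -0.001,  0.001]), 'joint_torque': array([-2.0000e-03, -5.4464e+01, -2.7366e+01,  6.4000e-02,  2.3000e-02,
       -0.0000e+00]), 'ee_pos': array([ 270.41 , -562.889,  221.927]), 'orientation': array([-3.062, -0.697,  0.   ]), 'ft_force': array([ 0.042, -0.537, -0.069]), 'moment': array([-0.009,  0.035, -0.004]), 'grasp_force': np.float64(0.0), 'width': np.float64(87.913)} 18.700000000000003
top pliers 0.92 [279. 190.  84. 174.] 7975 [667. 100.  14.] [[519.0, 47.0, 6.0], [816.0, 167.0, 135.0]]
top handle_grip 0.83 [280. 191.  20.  82.] 936 [648. 101. 110.] [[591.0, 84.0, 82.0], [715.0, 119.0, 137.0]]
top handle_hinge 0.93 [277. 192.  82. 168.] 7945 [667. 101.  14.] [[519.0, 47.0, 6.0], [816.0, 167.0, 135.0]]
top lever_tip 0.72 [292. 249.  19.  28.] 222 [546.  84.  68.] [[537.0, 70.0, 47.0], [581.0, 93.0, 148.0]]
top lever 0.57 [291. 247.  18.  33.] 285 [546.  84.  66.] [[535.0, 69.0, 13.0], [582.0, 96.0, 147.0]]
top carton 0.92 [357. 167.  47.  45.] 148
[... 744 characters left out ...]
4 [641.  89.  22.] [[512.0, 41.0, -0.0], [810.0, 146.0, 135.0]]
side lever_tip 0.76 [250. 237.  37.  50.] 655 [536.  77. 101.] [[530.0, 68.0, 50.0], [576.0, 91.0, 147.0]]
side lever 0.67 [250. 233.  33.  48.] 628 [536.  78. 102.] [[531.0, 68.0, 49.0], [576.0, 90.0, 147.0]]
side carton 0.92 [369. 256.  56.  55.] 2155 [694. -50.  48.] [[668.0, -84.0, 3.0], [737.0, 1.0, 51.0]]
side backnut 0.73 [246. 199.  27.  18.] 314 [641. 243.  10.] [[620.0, 216.0, -1.0], [665.0, 266.0, 13.0]]
side waste_plug 0.92 [196. 220.  33.  26.] 558 [531. 237.  24.] [[506.0, 213.0, 17.0], [561.0, 268.0, 27.0]]
side waste_plug 0.54 [291. 228. 148. 141.] 8257 [641.  89.  28.] [[514.0, 42.0, 4.0], [802.0, 137.0, 136.0]]
```

View pics/t.png

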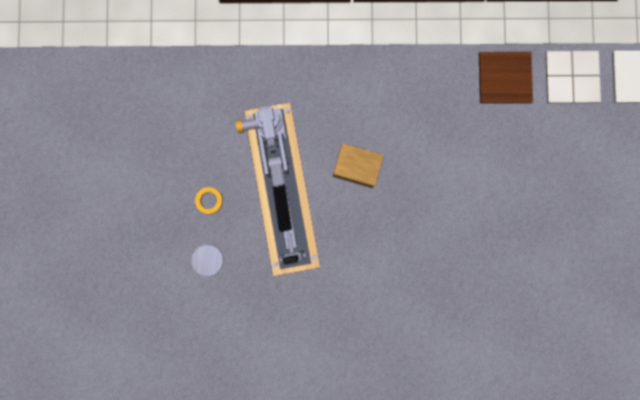

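View pics/s.png

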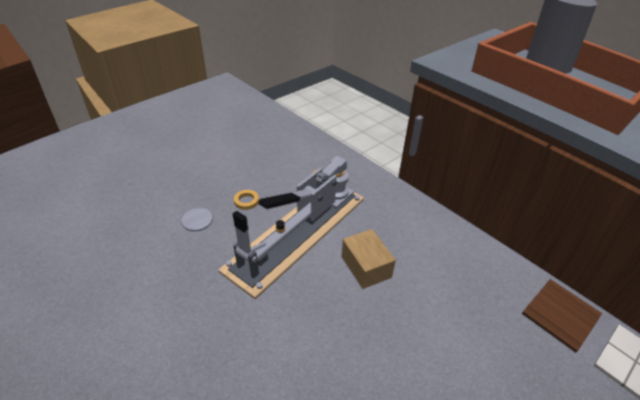

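The top view shows the board from (297,268) to (268,105), with the black grip at about (282,208) and the lever at (292,259). In the side view the lever is at (243,232) and the handle grip at (280,200), open. The loose parts are clear of the board. Next I fit the pliers' frame.

Run:
```python
from h import *
for n in ("top","side"):
    im=get_image(n); g={}
    for q in ("pliers","handle_hinge","handle_grip","lever_tip"):
        r=finder.silhouettes(q,im); g[q]=world(im,r[0]["mask"]) if r else None
    w=g["handle_hinge"]; b=w[(w[:,2]>4)&(w[:,2]<30)]
    (c,s,a)=cv2.minAreaRect(b[:,:2].astype(np.float32)); bx=cv2.boxPoints((c,s,a))
    print(n,"board",np.round(c,1),np.round(s,1),round(a,2), np.percentile(b[:,2],[5,25,50,75]).round(1))
    h=g["handle_grip"]; h=h[h[:,2]>85]
    vx,vy,x0,y0=cv2.fitLine(h[:,:2].astype(np.float32),cv2.DIST_HUBER,0,.01,.01).ravel(); print(" handle line yaw",np.degrees(np.arctan2(vy,vx)%np.pi).round(2),x0,y0)
    yaw=np.radians((a if s[0]>s[1] else a-90)); yaw=(yaw+np.pi/2)%np.pi-np.pi/2
    ex=np.array([np.cos(yaw),np.sin(yaw)]); O=np.array(c)+10*ex; print(" yaw",np.degrees(yaw).round(2),"origin",O.round(1))
    for q in ("handle_grip","lever_tip"):
        p=g[q]; d=p[:,:2]-O; l=np.c_[d@ex,d@[-ex[1],ex[0]],p[:,2]]
        if q=="lever_tip": l=l[l[:,2]>115]
        else:
            for x in (-80,-62,-40): 
                k=abs(l[:,0]-x)<5; print("  z at",x,np.percentile(l[k,2],[50,90]).round(1),"y",np.percentile(l[k,1],[5,50,95]).round(1))
        print(" ",q,np.percentile(l,[3,50,97],axis=0).round(1).tolist())
```

```text
top board [668.9 104.3] [319.1  89.9] 9.9 [ 6.9  9.1 11.1 13.3]
 handle line yaw 9.68 644.15857 99.83028
 yaw 9.9 origin [678.8 106. ]
  z at -80 [133.7 136.3] y [-9.6 -0.5  9.1]
  z at -62 [125.1 128.3] y [-9.3  0.   9.3]
  z at -40 [115.  116.5] y [-9.  -0.1  8.7]
  handle_grip [[-87.8, -9.5, 83.0], [-31.4, -0.0, 110.3], [33.9, 9.6, 136.2]]
  lever_tip [[-144.6, -11.6, 126.8], [-139.2, -0.3, 145.1], [-134.2, 10.5, 147.9]]
side board [667.7 102.4] [322.5  92.2] 9.37 [ 7.3  9.6 12.3 14. ]
 handle line yaw 10.74 638.8938 92.34582
 yaw 9.37 origin [677.6 104. ]
  z at -80 [132.9 135.8] y [-11.2  -6.2   7.1]
  z at -62 [125.  126.5] y [-10.8  -5.5   6.4]
  z at -40 [113.7 116.8] y [-10.9  -7.9   2.4]
  handle_grip [[-91.3, -10.9, 81.8], [-40.2, -4.2, 113.1], [51.0, 9.3, 136.3]]
  lever_tip [[-146.3, -12.7, 116.3], [-144.2, -5.8, 136.4], [-136.6, 8.7, 147.3]]
```

```bash
cat >> h.py <<'E'
yaw=np.radians(9.8); O=np.array([678.5,105.5,0]); P=R.from_euler("z",yaw)
def goto(x,y,z):
    """shift (tool axes) and turn to reach pliers-frame x,y,z, tool y along pliers y, pointing down"""
    o=ctrl.get_obs(); Rc=R.from_rotvec(o["orientation"]); p=O+P.apply([x,y,z])
    best=min((P*R.from_euler("zx",[k,np.pi]) for k in (0,np.pi)),key=lambda q:(Rc.inv()*q).magnitude())
    loc=P.inv().apply(o["ee_pos"]-O); f=P.inv().apply(o["ft_force"])
    print("t",o["t"].round(2),"pliers-frame TCP",loc.round(1),"F",f.round(1),"shift",Rc.inv().apply(p-o["ee_pos"]).round(1),"turn",(Rc.inv()*best).as_rotvec().round(4),"q6",o["qpos"][5].round(2),"R",Rc.as_matrix().round(2).tolist())
E
python3 -c "
from h import *
goto(-80,0,190)"
```

```text
Traceback (most recent call last):
  File "h.py", line 15, in goto
    print("t",o["t"].round(2),"pliers-frame TCP",loc.round(1),"F",f.round(1),"shift",Rc.inv().apply(p-o["ee_pos"]).round(1),"turn",(Rc.inv()*best).as_rotvec().round(4),"q6",o["qpos"][5].round(2),"R",Rc.as_matrix().round(2).tolist())
              ^^^^^^^^^^^^
AttributeError: 'float' object has no attribute 'round'
```

```bash
sed -i 's/o\["t"\].round(2)/round(o["t"],2)/;s/o\["qpos"\]\[5\].round(2)/round(float(o["qpos"][5]),2)/' h.py
python3 -c "
from h import *
goto(-80,0,190)"
```

```text
t 1.5 pliers-frame TCP [-515.8 -589.7  222.7] F [-0.1 -0.5  1.1] shift [ 580.3 -448.2   32.7] turn [-0.     -0.      0.2768] q6 -0.02 R [[0.9, 0.43, 0.0], [0.43, -0.9, 0.0], [0.0, -0.0, -1.0]]
```

Emit:
{"fn": "servo_tool", "kwargs": {
  "deltas": [
    [[30,-23,0],[0,0,0]],
    [[60,-46,0],[0,0,0]],
    [[90,-70,0],[0,0,0]],
    [[120,-93,0],[0,0,0]],
    [[150,-116,0],[0,0,0]]
  ],
  "grip": 1
}}

```text
t: 1.92
ee_pos: [356.0, -392.3, 222.7]
orientation: [3.063, 0.697, 0.0]
ft_force: [0.4, 0.2, -0.3]
width: 58.1
grasp_force: 0.0
```

Emit:
{"fn": "servo_tool", "kwargs": {
  "deltas": [
    [[30,-23,0],[0,0,0]],
    [[60,-46,0],[0,0,0]],
    [[90,-70,0],[0,0,0]],
    [[120,-93,0],[0,0,0]],
    [[150,-116,0],[0,0,0]]
  ]
}}

```text
t: 2.33
ee_pos: [441.1, -222.6, 222.9]
orientation: [3.063, 0.697, 0.001]
ft_force: [-0.1, 0.1, 0.3]
width: 24.8
grasp_force: 0.0
```

Emit:
{"fn": "servo_tool", "kwargs": {
  "deltas": [
    [[30,-23,0],[0,0,0.05]],
    [[60,-46,0],[0,0,0.1]],
    [[90,-70,0],[0,0,0.15]],
    [[120,-93,0],[0,0,0.2]],
    [[150,-116,0],[0,0,0.277]]
  ]
}}

```text
t: 2.75
ee_pos: [526.2, -53.0, 222.9]
orientation: [3.13, 0.264, 0.001]
ft_force: [-0.0, -0.1, -0.0]
width: 0.1
grasp_force: 0.0
```

```bash
python3 -c "
from h import *
goto(-80,0,150)"
```

```text
t 2.75 pliers-frame TCP [-177.1 -130.2  222.9] F [-0.  -0.1 -0. ] shift [  96.7 -130.5   72.9] turn [ 0.0002 -0.0004 -0.0025] q6 1.28 R [[0.99, 0.17, 0.0], [0.17, -0.99, -0.0], [0.0, 0.0, -1.0]]
```

Emit:
{"fn": "servo_tool", "kwargs": {
  "deltas": [
    [[24,-32,0],[0,0,0]],
    [[48,-65,0],[0,0,0]],
    [[72,-98,10],[0,0,0]],
    [[97,-130.5,30],[0,0,0]],
    [[97,-130.5,65],[0,0,0]]
  ]
}}

```text
t: 3.17
ee_pos: [605.0, 95.8, 161.1]
orientation: [-3.128, -0.273, -0.018]
ft_force: [0.9, -0.5, -0.2]
width: 0.7
grasp_force: 0.0
```

Emit:
{"fn": "servo_tool", "kwargs": {
  "deltas": [
    [[0,0,4],[0,0,0]],
    [[0,0,7],[0,0,0]],
    [[0,0,10],[0,0,0]],
    [[0,0,12.5],[0,0,0]],
    [[0,0,15],[0,0,0]]
  ]
}}

```text
t: 3.58
ee_pos: [599.7, 89.3, 144.2]
orientation: [-3.13, -0.266, -0.004]
ft_force: [-0.1, 0.3, -0.3]
width: 0.5
grasp_force: 0.0
```

```bash
python3 -c "
from h import *
goto(-80,0,130)"
```

```text
t 3.58 pliers-frame TCP [-80.4  -2.5 144.2] F [-0.1  0.3 -0.3] shift [ 0.4 -2.5 14.2] turn [ 0.0002 -0.0024 -0.0017] q6 1.53 R [[0.99, 0.17, 0.0], [0.17, -0.99, 0.0], [0.0, 0.0, -1.0]]
```

Emit:
{"fn": "servo_tool", "kwargs": {
  "deltas": [
    [[0,-2.5,2],[0,0,0]],
    [[0,-2.5,4],[0,0,0]],
    [[0,-2.5,6],[0,0,0]],
    [[0,-2.5,8],[0,0,0]],
    [[0,-2.5,11],[0,0,0]]
  ]
}}

```text
t: 4.0
ee_pos: [598.7, 92.6, 132.3]
orientation: [3.13, 0.268, 0.001]
ft_force: [-1.3, -0.1, 7.3]
width: 0.3
grasp_force: 2.8
```

Emit:
{"fn": "servo_tool", "kwargs": {
  "deltas": [
    [[0,0,3],[0,0,0]],
    [[0,0,6],[0,0,0]],
    [[0,0,9],[0,0,0]],
    [[0,0,12],[0,0,0]],
    [[0,0,15],[0,0,0]]
  ]
}}

```text
t: 4.42
ee_pos: [598.9, 92.7, 117.7]
orientation: [3.13, 0.268, 0.001]
ft_force: [-3.6, -0.2, 10.5]
width: 0.4
grasp_force: 4.8
```

Emit:
{"fn": "servo_tool", "kwargs": {
  "deltas": [
    [[0,0,3],[0,0,0]],
    [[0,0,6],[0,0,0]],
    [[0,0,9],[0,0,0]],
    [[0,0,12],[0,0,0]],
    [[0,0,15],[0,0,0]]
  ]
}}

```text
t: 4.83
ee_pos: [598.2, 92.6, 102.4]
orientation: [3.13, 0.268, -0.001]
ft_force: [-4.2, -1.2, 10.6]
width: 0.8
grasp_force: 4.1
```

Emit:
{"fn": "servo_tool", "kwargs": {
  "deltas": [
    [[0,0,2.5],[0,0,0]],
    [[0,0,5],[0,0,0]],
    [[0,0,7.5],[0,0,0]],
    [[0,0,10],[0,0,0]],
    [[0,0,12.5],[0,0,0]]
  ]
}}

```text
t: 5.25
ee_pos: [598.3, 92.7, 89.2]
orientation: [3.13, 0.268, -0.001]
ft_force: [-2.1, -0.7, 1.9]
width: 0.5
grasp_force: 1.2
```

Emit:
{"fn": "servo_tool", "kwargs": {
  "deltas": [
    [[0,0,1],[0,0,0]],
    [[0,0,2],[0,0,0]],
    [[0,0,3],[0,0,0]],
    [[0,0,4],[0,0,0]],
    [[0,0,5],[0,0,0]]
  ]
}}

```text
t: 5.67
ee_pos: [598.8, 92.8, 84.1]
orientation: [-3.13, -0.268, -0.001]
ft_force: [0.2, 0.7, -0.3]
width: 0.5
grasp_force: 0.0
```

Emit:
{"fn": "servo_tool", "kwargs": {
  "deltas": [
    [[0,0,0.5],[0,0,0]],
    [[0,0,1],[0,0,0]],
    [[0,0,1.5],[0,0,0]],
    [[0,0,2],[0,0,0]],
    [[0,0,2],[0,0,0]]
  ]
}}

```text
t: 6.08
ee_pos: [598.5, 92.7, 82.1]
orientation: [-3.13, -0.268, 0.0]
ft_force: [-0.1, -0.5, 0.1]
width: 0.1
grasp_force: 0.0
```

Emit:
{"fn": "servo_tool", "kwargs": {
  "deltas": [
    [[0,0,0.4],[0,0,0]],
    [[0,0,0.8],[0,0,0]],
    [[0,0,1.2],[0,0,0]],
    [[0,0,1.6],[0,0,0]],
    [[0,0,1.6],[0,0,0]]
  ]
}}

```text
t: 6.5
ee_pos: [598.5, 92.7, 80.5]
orientation: [3.13, 0.268, -0.0]
ft_force: [-0.6, -1.2, -0.2]
width: 0.6
grasp_force: 0.0
```

Run:
```python
from h import *
goto(-80,0,80)
for n in ("side","top"):
    im=get_image(n); r=finder.silhouettes("handle_grip",im)
    if n=="side": cv2.imwrite("pics/s2.png",cv2.resize(im["frame"][140:320,200:400],None,fx=3,fy=3))
    if r:
        l=P.inv().apply(world(im,r[0]["mask"])-O)
        for x in (-100,-90,-60,-50,-40,-20,0):
            k=(abs(l[:,0]-x)<5)&(abs(l[:,1])<8); print(n,x,k.sum(),np.percentile(l[k,2],[50,90]).round(1) if k.any() else "")
```

```text
t 6.5 pliers-frame TCP [-81.    1.   80.5] F [-0.8 -1.1 -0.2] shift [1.  1.  0.5] turn [-0.      0.0001 -0.0002] q6 1.53 R [[0.99, 0.17, -0.0], [0.17, -0.99, -0.0], [-0.0, -0.0, -1.0]]
side -100 47 [72.1 73.4]
side -90 35 [72.7 74.1]
side -60 24 [74.8 75.7]
side -50 37 [75.2 76.1]
side -40 9 [75.9 76.5]
side -20 0 
side 0 0 
top -100 0 
top -90 0 
top -60 0 
top -50 0 
top -40 0 
top -20 0 
top 0 42 [78.4 80.6]
```

View pics/s2.png

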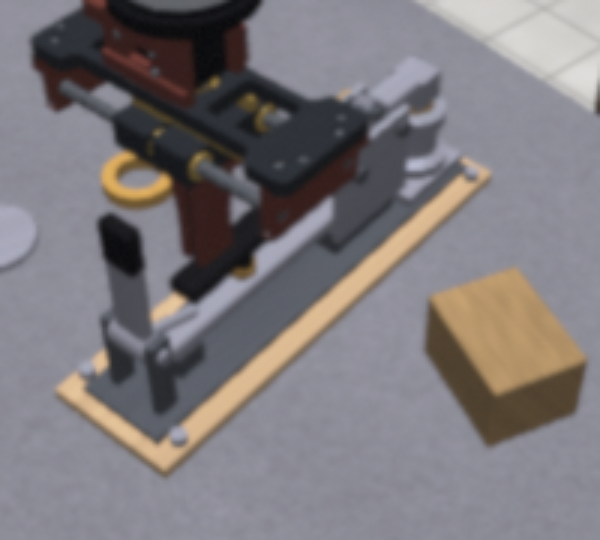

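The crop shows the bar snapped down at about (215,265), with the lever upright at (125,270). The bar's top under the finger is at about z 74.

Emit:
{"fn": "servo_tool", "kwargs": {
  "deltas": [
    [[-1,1,1],[0,0,0]],
    [[-2,1,2],[0,0,0]],
    [[-3,1,3],[0,0,0]],
    [[-3,1,4],[0,0,0]],
    [[-3,1,4],[0,0,0]]
  ]
}}

```text
t: 7.12
ee_pos: [595.5, 91.2, 76.3]
orientation: [-3.13, -0.268, 0.001]
ft_force: [0.4, 0.2, -0.2]
width: 0.6
grasp_force: 0.0
```

Emit:
{"fn": "servo_tool", "kwargs": {
  "deltas": [
    [[0,0,0.3],[0,0,0]],
    [[0,0,0.6],[0,0,0]],
    [[0,0,0.9],[0,0,0]],
    [[0,0,1.2],[0,0,0]],
    [[0,0,1.2],[0,0,0]]
  ]
}}

```text
t: 7.53
ee_pos: [595.8, 91.3, 75.4]
orientation: [-3.13, -0.268, -0.0]
ft_force: [0.4, -0.8, -0.2]
width: 0.8
grasp_force: 0.0
```

Emit:
{"fn": "servo_tool", "kwargs": {
  "deltas": [
    [[0,0,0.3],[0,0,0]],
    [[0,0,0.6],[0,0,0]],
    [[0,0,0.8],[0,0,0]],
    [[0,0,0.8],[0,0,0]]
  ]
}}

```text
t: 7.87
ee_pos: [595.8, 91.2, 74.6]
orientation: [-3.13, -0.268, -0.0]
ft_force: [0.1, -0.0, 0.6]
width: 0.4
grasp_force: 0.2
```

Emit:
{"fn": "servo_tool", "kwargs": {
  "deltas": [
    [[0,0,0.2],[0,0,0]],
    [[0,0,0.4],[0,0,0]],
    [[0,0,0.4],[0,0,0]]
  ]
}}

```text
t: 8.12
ee_pos: [595.9, 91.2, 74.3]
orientation: [-3.13, -0.268, -0.0]
ft_force: [-1.0, -0.2, 2.0]
width: 0.4
grasp_force: 1.1
```

Emit:
{"fn": "servo_tool", "kwargs": {
  "deltas": [
    [[0,0,0.2],[0,0,0]],
    [[0,0,0.4],[0,0,0]],
    [[0,0,0.4],[0,0,0]]
  ]
}}

```text
t: 8.37
ee_pos: [595.9, 91.3, 74.1]
orientation: [-3.13, -0.268, -0.001]
ft_force: [-1.9, -0.4, 3.9]
width: 0.3
grasp_force: 2.5
```

Emit:
{"fn": "servo_tool", "kwargs": {
  "deltas": [
    [[0,0,0.4],[0,0,0]],
    [[0,0,0.8],[0,0,0]],
    [[0,0,1.2],[0,0,0]],
    [[0,0,1.2],[0,0,0]]
  ]
}}

```text
t: 8.7
ee_pos: [595.9, 91.3, 73.5]
orientation: [3.13, 0.268, 0.001]
ft_force: [-3.0, -1.5, 11.0]
width: 0.5
grasp_force: 5.7
```

Emit:
{"fn": "servo_tool", "kwargs": {
  "deltas": [
    [[0,0,0.4],[0,0,0]],
    [[0,0,0.7],[0,0,0]],
    [[0,0,0.7],[0,0,0]],
    [[0,0,0.7],[0,0,0]]
  ]
}}

```text
t: 9.03
ee_pos: [596.0, 91.3, 73.2]
orientation: [-3.13, -0.268, -0.001]
ft_force: [-4.0, -0.6, 13.9]
width: 0.3
grasp_force: 7.5
```

Emit:
{"fn": "servo_tool", "kwargs": {
  "deltas": [
    [[0,0,0.4],[0,0,0]],
    [[0,0,0.4],[0,0,0]],
    [[0,0,0.4],[0,0,0]],
    [[0,0,0.4],[0,0,0]],
    [[0,0,0.4],[0,0,0]]
  ]
}}

```text
t: 9.45
ee_pos: [596.0, 91.3, 73.1]
orientation: [-3.13, -0.268, -0.001]
ft_force: [-4.9, 0.1, 16.6]
width: 0.4
grasp_force: 8.5
```

Emit:
{"fn": "servo_tool", "kwargs": {
  "deltas": [
    [[0,0,0],[0,0,0]],
    [[0,0,0],[0,0,0]],
    [[0,0,0],[0,0,0]],
    [[0,0,0],[0,0,0]],
    [[0,0,0],[0,0,0]]
  ]
}}

```text
t: 9.87
ee_pos: [596.0, 91.3, 73.1]
orientation: [-3.13, -0.268, -0.001]
ft_force: [-5.8, -1.2, 16.5]
width: 0.5
grasp_force: 8.3
```

Emit:
{"fn": "servo_tool", "kwargs": {
  "deltas": [
    [[0,0,0],[0,0,0]],
    [[0,0,0],[0,0,0]],
    [[0,0,-2],[0,0,0]],
    [[0,0,-10],[0,0,0]],
    [[0,0,-35],[0,0,0]]
  ]
}}

```text
t: 10.28
ee_pos: [593.3, 90.9, 104.0]
orientation: [3.13, 0.268, -0.01]
ft_force: [-0.0, 0.3, -0.2]
width: 0.7
grasp_force: 0.0
```

Run:
```python
from h import *
goto(-119,0,108)
im=get_image("side"); r=finder.silhouettes("handle_grip",im)
cv2.imwrite("pics/s3.png",cv2.resize(im["frame"][140:320,200:400],None,fx=3,fy=3))
l=P.inv().apply(world(im,r[0]["mask"])-O)
for x in (-100,-90,-60,-50): 
    k=(abs(l[:,0]-x)<5)&(abs(l[:,1])<8); print(x,k.sum(),np.percentile(l[k,2],[50,90]).round(1) if k.any() else "")
```

```text
t 10.28 pliers-frame TCP [-8.64e+01  1.00e-01  1.04e+02] F [ 0.   0.3 -0.2] shift [-32.6   0.1  -3.8] turn [-0.0002  0.0061 -0.0003] q6 1.53 R [[0.99, 0.17, -0.01], [0.17, -0.99, -0.0], [-0.01, -0.0, -1.0]]
-100 48 [71.3 72.8]
-90 48 [72.4 73.5]
-60 44 [74.2 75.4]
-50 39 [75.1 76.2]
```

View pics/s3.png

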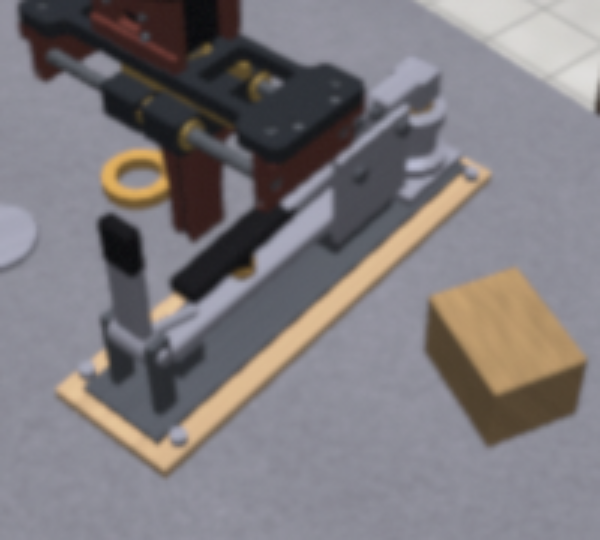

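The handle stays locked in the crop (bar end at (185,285)) and the finger is clear above it. Now I move back to the lever.

Emit:
{"fn": "servo_tool", "kwargs": {
  "deltas": [
    [[-8,0,0],[0,0,0]],
    [[-16,0,0],[0,0,0]],
    [[-24,0,0],[0,0,0]],
    [[-32,0,0],[0,0,0]],
    [[-36,0,0],[0,0,0]]
  ]
}}

```text
t: 10.8
ee_pos: [558.0, 84.8, 105.7]
orientation: [3.13, 0.268, -0.004]
ft_force: [0.1, -0.0, -0.5]
width: 0.6
grasp_force: 0.0
```

Emit:
{"fn": "servo_tool", "kwargs": {
  "deltas": [
    [[-1,0,0],[0,0,0]],
    [[-2,0,0],[0,0,0]],
    [[-3,0,0],[0,0,0]],
    [[-4.5,0,0],[0,0,0]],
    [[-6,0,0],[0,0,0]]
  ]
}}

```text
t: 11.22
ee_pos: [554.5, 84.1, 106.5]
orientation: [-3.13, -0.268, -0.0]
ft_force: [-0.2, 0.0, 1.2]
width: 0.5
grasp_force: 0.0
```

```bash
python3 -c "
from h import *
goto(-120,0,108)"
```

```text
t 11.22 pliers-frame TCP [-125.8    0.   106.5] F [-0.2  0.1  1.2] shift [ 5.8  0.  -1.5] turn [-0.     -0.0002 -0.0003] q6 1.53 R [[0.99, 0.17, 0.0], [0.17, -0.99, 0.0], [0.0, -0.0, -1.0]]
```

Emit:
{"fn": "servo_tool", "kwargs": {
  "deltas": [
    [[-2,0,0],[0,0,0]],
    [[-4,0,0],[0,0,0]],
    [[-6,0,0],[0,0,0]],
    [[-8,0,0],[0,0,0]],
    [[-10,0,0],[0,0,0]]
  ]
}}

```text
t: 11.63
ee_pos: [544.8, 82.4, 106.6]
orientation: [-3.13, -0.268, -0.002]
ft_force: [4.0, -0.1, -1.8]
width: 0.2
grasp_force: 1.5
```

Emit:
{"fn": "servo_tool", "kwargs": {
  "deltas": [
    [[-2,0,0],[0,0,0]],
    [[-4,0,0],[0,0,0]],
    [[-6,0,0],[0,0,0]],
    [[-8,0,0],[0,0,0]],
    [[-10,0,0],[0,0,0]]
  ]
}}

```text
t: 12.05
ee_pos: [536.9, 81.0, 107.1]
orientation: [-3.13, -0.268, -0.008]
ft_force: [8.4, 1.7, -2.2]
width: 0.6
grasp_force: 3.4
```

Emit:
{"fn": "servo_tool", "kwargs": {
  "deltas": [
    [[-1.5,0,0],[0,0,0]],
    [[-3,0,0],[0,0,0]],
    [[-4.5,0,0],[0,0,0]],
    [[-6,0,0],[0,0,0]],
    [[-7.5,0,0],[0,0,0]]
  ]
}}

```text
t: 12.47
ee_pos: [529.2, 79.7, 107.2]
orientation: [-3.13, -0.268, -0.007]
ft_force: [6.5, 2.2, -0.3]
width: 0.1
grasp_force: 2.6
```

Emit:
{"fn": "servo_tool", "kwargs": {
  "deltas": [
    [[-1,0,0],[0,0,0]],
    [[-2,0,0],[0,0,0]],
    [[-3,0,0],[0,0,0]],
    [[-4,0,0],[0,0,0]],
    [[-5,0,0],[0,0,0]]
  ]
}}

```text
t: 12.88
ee_pos: [523.0, 78.7, 106.8]
orientation: [-3.13, -0.268, -0.003]
ft_force: [5.3, 0.8, -0.0]
width: 0.7
grasp_force: 1.9
```

Run:
```python
from h import *
goto(-120,0,108)
im=get_image("side")
cv2.imwrite("pics/s4.png",cv2.resize(im["frame"][140:320,200:400],None,fx=3,fy=3))
```

```text
t 12.88 pliers-frame TCP [-157.8    0.   106.8] F [ 5.3 -0.1 -0. ] shift [37.8  0.  -1.1] turn [ 0.     -0.0017 -0.0003] q6 1.53 R [[0.99, 0.17, 0.0], [0.17, -0.99, 0.0], [0.0, 0.0, -1.0]]
```

View pics/s4.png

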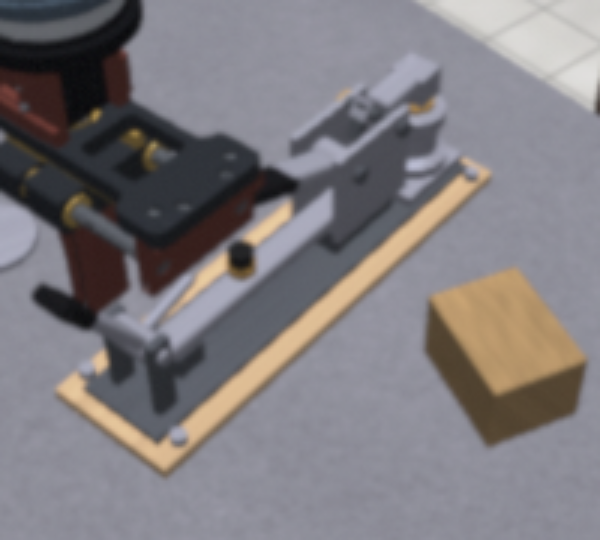

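The handle has sprung open: its bar is up at (275,185) and the stop knob at (240,255) is bare. I ease the lever back upright, then lift away.

Emit:
{"fn": "servo_tool", "kwargs": {
  "deltas": [
    [[5,0,0],[0,0,0]],
    [[10,0,0],[0,0,0]],
    [[15,0,0],[0,0,0]],
    [[20,0,0],[0,0,0]],
    [[25,0,0],[0,0,0]]
  ]
}}

```text
t: 13.35
ee_pos: [547.6, 82.9, 106.4]
orientation: [3.13, 0.268, -0.0]
ft_force: [1.4, 0.3, 2.4]
width: 0.7
grasp_force: 1.0
```

Emit:
{"fn": "servo_tool", "kwargs": {
  "deltas": [
    [[4,0,0],[0,0,0]],
    [[8,0,0],[0,0,0]],
    [[12,0,0],[0,0,0]],
    [[15,0,0],[0,0,0]],
    [[15,0,0],[0,0,0]]
  ]
}}

```text
t: 13.77
ee_pos: [561.7, 85.4, 106.1]
orientation: [3.13, 0.268, -0.002]
ft_force: [-0.7, -0.3, 0.5]
width: 0.4
grasp_force: 0.0
```

```bash
python3 -c "
from h import *
goto(-120,0,108)"
```

```text
t 13.77 pliers-frame TCP [-118.5    0.   106.1] F [-0.8 -0.2  0.5] shift [-1.5  0.  -1.9] turn [-0.      0.0011 -0.0002] q6 1.53 R [[0.99, 0.17, -0.0], [0.17, -0.99, -0.0], [-0.0, -0.0, -1.0]]
```

Clear of the lever. Lifting away, then checking.

Emit:
{"fn": "servo_tool", "kwargs": {
  "deltas": [
    [[0,0,-10],[0,0,0]],
    [[0,0,-30],[0,0,0]],
    [[0,0,-55],[0,0,0]],
    [[0,0,-85],[0,0,0]],
    [[0,0,-110],[0,0,0]]
  ]
}}

```text
t: 14.18
ee_pos: [561.4, 85.3, 218.6]
orientation: [-3.13, -0.268, 0.0]
ft_force: [0.7, 0.9, -0.0]
width: 0.6
grasp_force: 0.0
```

Emit:
{"fn": "servo_tool", "kwargs": {
  "deltas": [
    [[-20,15,0],[0,0,0]],
    [[-40,40,0],[0,0,0]],
    [[-60,70,0],[0,0,0]],
    [[-75,95,0],[0,0,0]],
    [[-75,100,0],[0,0,0]]
  ]
}}

```text
t: 14.6
ee_pos: [502.2, -28.6, 217.0]
orientation: [3.13, 0.265, -0.003]
ft_force: [0.1, 0.1, 0.4]
width: 0.4
grasp_force: 0.0
```

Run:
```python
from h import *
goto(-120,0,108)
im=get_image("side"); cv2.imwrite("pics/s5.png",cv2.resize(im["frame"][140:320,180:420],None,fx=3,fy=3))
m=np.ones((400,640),bool); l=P.inv().apply(world(im,m)-O)
for x in (-80,-62,-40):
    k=(abs(l[:,0]-x)<4)&(abs(l[:,1])<9)&(l[:,2]<150)&(l[:,2]>60); print(x,k.sum(),np.percentile(l[k,2],[50,90]).round(1) if k.any() else "")
```

```text
t 14.6 pliers-frame TCP [-196.6 -102.1  217. ] F [0.2 0.1 0.4] shift [  76.6 -102.4  108.8] turn [ 0.0005  0.0018 -0.0023] q6 1.32 R [[0.99, 0.17, -0.0], [0.17, -0.99, -0.0], [-0.0, 0.0, -1.0]]
-80 6 [133.  133.5]
-62 23 [62.5 64.2]
-40 0
```

View pics/s5.png

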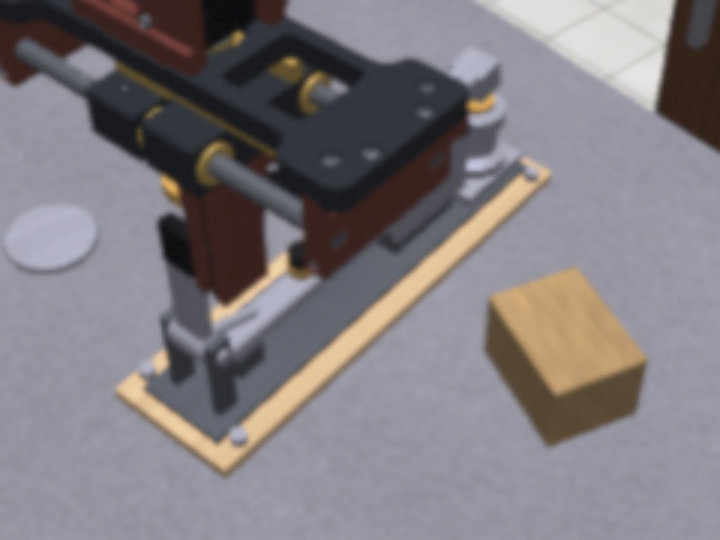

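The lever is upright again at (185,265). The handle's end reads z 133, so it is open, and the parts have not moved. The gripper, high up, only blocks the view.

Emit:
{"fn": "servo_tool", "kwargs": {
  "deltas": [
    [[0,0,0],[0,0,0]],
    [[0,0,0],[0,0,0]],
    [[0,0,0],[0,0,0]]
  ]
}}

```text
t: 14.9
ee_pos: [505.4, -25.0, 216.6]
orientation: [-3.13, -0.27, -0.0]
ft_force: [0.5, -0.3, -0.0]
width: 0.6
grasp_force: 0.0
```

```bash
python3 -c "
from h import *
print(close_job())"
```

```text
the job is handed in; nothing more can be done
None
```

Job handed in at about 15 s: I squeezed the handle past its snap and held it on its stop at about 16.5 N for over half a second, then pulled the lever until the handle sprang open and let go; I did not measure the bush depth.

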